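# Hook the stamping stand out of the drying rack and stamp its blank

### The job

Take the hook tool by its wooden handle and use it to draw the plunger stamping stand out from under the wire rack until it stands wholly clear; do not touch the stand with the gripper or arm before it is out. Lay the hook down on the table, then press the stand's plunger gently but firmly down until it stops on the blank inside (how deep that is cannot be seen), keep it bearing there for a second without forcing it, and let it come back up. Leave the stand upright and clear of the rack, and do not disturb the other things.

Things in the scene. Friction and masses are not known exactly. Their poses are not given: they have to be found in the camera images.
- press: Loose stamping stand, about 0.75 kg: dark steel base plate 100 (x) by 90 (y) by 22 mm; on it an upright aluminium barrel 60 mm across (collar 66 mm) up to 96 mm high, the plunger on top (whole height 146 mm). Origin: centre of the base's underside. From its front (-x) a pull loop like a mug handle stands out in its x-z plane.
- handle_bar (a point): Middle of the upright outer bar of the pull loop: 100 mm in front (-x) of the stand's origin, 39 mm high; axes as the stand's. Loop of 8 mm round dark steel, at y = 0: lower bar 15 mm high, upper bar 64 mm high. A hook can enter it sideways (along y): free from x = -96 to -50 mm of the stand and from 19 to 60 mm in height.
- plunger: The stand's plunger: flat wooden head 48 mm across, 16 mm thick, on a steel shaft. Origin: centre of the head's top, 146 mm above the stand's underside when up; z up. Spring: 3 to 4 N to start, up 0.25 N per mm, under 10 N by itself. Stops hard on the blank after 10 to 22 mm (hidden; differs each time; must be felt). 15 to 25 N seats it; over 55 N on the blank ruins it.
- anvil: The turret carrying the blank inside the barrel, out of sight; origin on its vertical axis, 24 mm above the stand's underside. It only serves as the plunger's stop; its turn does not matter.
- hook: Loose hook tool lying flat, 0.13 kg, 275 mm long. Origin: underside of the wooden handle at the balance point: grasp here. Handle 20 mm wide (y), 22 mm high, from x = -100 to 40 mm. A steel rod 10 mm thick, centre 5 mm above the underside, goes on along +x to x = 172 mm, then bends flat to +y, ending at x = 166, y = 34 mm.
- hook_tip (a point): Middle of the bent-over end of the hook, at x = 168, y = 20, z = 5 mm of the hook; axes as the hook's.
- rack: Fixed wire drying rack, 240 deep (x) by 360 wide (y), top of steel wires 185 mm above the table, 12 mm posts at its four corners only, and a bar across its back. Its front (-x side, at x = -120 mm) is open. Origin: centre of its footprint on the table. The stand starts under it, loop towards the open front.
- figure_a: Bystander, to be left alone: gilded figure 122 mm tall, 60 mm across. Origin: centre of its underside.
- jar: Bystander, to be left alone: lacquer jar 64 mm across, 85 mm tall, under the rack beside the stand. Origin: centre of its underside.
- bracket: Bystander, to be left alone: zigzag gilded bracket lying flat, about 90 by 110 by 24 mm. Origin: centre of its underside.
- pot: Bystander, to be left alone: white bowl 84 mm across, 60 mm tall. Origin: centre of its underside.
- brush: Bystander, to be left alone: brush lying on the table, about 0.2 m long. Origin: centre of its underside.
- sanding_block: Bystander, to be left alone: cork block 90 by 50 by 30 mm. Origin: centre of its underside.
Things that resemble listed ones, but are neither listed nor needed, are in the scene too. Of the things shaped like the press, the steel one is meant.

How it is judged:
On the way, in this order (a step that is already met when the one before it is completed fails the run):
1. the stand is drawn clear of the rack by the hook (its origin more than 170 mm in front of the rack's centre) (x of press in the frame of rack below -0.17 m and angle between press's own z axis and vertical below 0.15 rad), for 0.1 s.
2. the plunger bears on the blank with more than 3 N for 0.5 s, the stand clear of the rack and the hook already laid down and let go (x of press in the frame of rack below -0.17 m and contact force between plunger and anvil above 3 N and height (world z) of hook below 0.02 m and height (world z) of hook_tip below 0.025 m and contact force between the fingers and hook below 0.5 N), for 0.5 s.
At the end, for the whole second after the job is handed in: The stand is upright (within 0.1 rad), at rest on the table with its origin more than 170 mm in front of the rack's centre (base clear of the rack); the plunger is back up within 4 mm; the hook lies at rest on the table (x of press in the frame of rack below -0.17 m and angle between press's own z axis and vertical below 0.1 rad and height (world z) of press below 0.01 m and linear speed of each of press, hook below 0.02 m/s and z of plunger in the frame of press above 0.142 m and height (world z) of hook between -0.01 and 0.02 m and height (world z) of hook_tip below 0.025 m); the robot touches nothing.
It fails at once if the gripper or arm touches the stand (over 0.5 N) before it is clear of the rack (contact force between any of the fingers, the arm and press above 0.5 N and x of press in the frame of rack above -0.165 m).
It fails at once if the plunger is forced: more than 55 N on the blank (contact force between plunger and anvil above 55 N).
It fails at once if the stand tips over by more than 0.35 rad (angle between press's own z axis and vertical above 0.35 rad).
It fails at once if another thing is moved by more than 40 mm (distance of any of figure_a, jar, bracket, pot, brush, sanding_block from where it was at the start of the episode above 0.04 m).
It also fails if it takes over 69 s, if anything falls off the work surface, if the arm or the gripper's body presses on something with over 40 N, if the wrist force passes 120 N, or if a joint passes its speed limit or range.

### The arm

A 7-joint arm with a two-finger parallel gripper is mounted at the origin on the work surface. World frame = base frame: x ahead of the robot, y to its left, z up, the work surface at z = 0. Lengths are in m, angles in rad, forces in N, time in s.
With the tool pointing down it reaches from about 0.35 to 0.9 m from the base axis. Payload 7.2 kg.
Tool frame: the origin (TCP) lies on the centre line of the jaws, within the pads' length; the fingertips stand ahead of it and the grasp point (between the pads) is the TCP (manip.nose_length is the z of the fingertips in the tool frame, in m); z points along the fingers, y is the direction in which the jaws open and shut (so a half turn about z gives the same grasp; the last joint's range is limited). The gripper opens to 88 mm and grips with 3 to 60 N. Pads are 20 mm wide; open, the fingers measure 115 mm over their backs; the gripper's body (75 mm by 178 mm) begins 61 mm behind the grasp point.
Start: joints at [-1.307, 0.411, -0.013, 1.596, 0.006, 1.134, -0.082], TCP at [0.204, 0.591, 0.242] pointing down, gripper open.
Joint ranges: [-2.95, 2.95], [-0.29, 1.99], [-1.47, 1.44], [0.14, 2.54], [-1.03, 4.17], [0.13, 1.85], [-2.86, 2.86]. Speed limits (rad/s): [2.39, 2.39, 3.01, 3.01, 3.14, 3.14, 3.14].

### API

Orientations are given as a unit quaternion [x, y, z, w].
In Python, from station import manip gives the robot as it stands. The module is installed in compiled form; this text tells all that it offers.
- The arm moves only by the tool carry_out, never from a script. Its argument "targets" is a list of rows, each a list of 6 numbers: the shift along the tool's x, y, z in cm, then the turn, a rotation vector about the tool's x, y, z in rad. In form: [[x, y, z, wx, wy, wz], ...]. A call has 1 to 12 rows; each row shifts and turns the commanded pose from where the row before left it, along the tool's axes as they then stand; what a row does not reach is not made up. A row lasts 1/8 s, in which the tool goes at most 62.5 mm and 10.7 degrees, less where a joint would pass 70% of its speed; a pose out of reach is approached as far as the arm can. A call is refused whole if a number of a shift passes 6.25 or a number of a turn 0.188, either way. A call with a gripper value outside its range is refused whole. "gripper" is the closure in counts, from 0 (fully open) to 255 (shut), set as the call begins (left out, the last holds). The fingers move at their own pace and stop on an object; "squeeze" is the grip in N (left out, the last holds). Time passes only in rows, so rows that do not move let the fingers close. It gives the time, the measured TCP pose, the force and the opening at its end, in the units of the state.
- manip.observe(): the state, without advancing time (a new reading comes with each control period).
- manip.grab_frame(name): name is "side" or "top" or "wrist"; returns the picture (480x640x3 uint8, red, green, blue); there is no depth.
- manip.camera_info(name): a dict with "K" (3x3 intrinsics, pixels), "view" (4x4, takes a point from world to camera coordinates). Camera axes: x right, y down, z forward; pixel columns grow to the right and rows downward; lengths in m; the calibration is good to about 2 mm. The wrist camera is an equidistant fisheye: a pixel r from the principal point sees the ray r / f radians off the axis. A picture is of the moment at which its call begins: read the wrist's pose just before it. camera_info takes no time and is no camera call; for the wrist camera it gives the pose at the moment of the call.
- manip.job_done(): hands the job in, once; it reports no verdict.
The state is a dict: "time": time; "qpos": joint angles; "qvel": joint speeds; "effort": joint torques, N m; "position": TCP position; "orientation": TCP orientation; "force": force on the tool from outside, world axes, zero at the start; "wrist_torque": the same for the moment, N m; "opening": finger opening in m.
Only numpy, scipy, OpenCV 4.12 (cv2) and the standard library are available. Lean on these libraries where they do the work, as an engineer would, in place of code of your own. Each camera call takes 0.05 s, during which the arm holds its last target. There are 200 camera calls.

## Working session

There is one attempt and no reset: what is moved stays moved. The work goes in short steps, Python scripts to look and compute and a tool call to move; the robot and the scene stay as the last step left them, time stands still between calls to the robot, and variables do not carry over. Pictures are saved under pics/ and viewed, about 8 in all and at most 12, crops included, and the job is handed in when it is done.

Besides the shell and the picture viewer there is one more tool, called after "Emit:" as name(argument=value, ...), one argument or row to a line, values as JSON. carry_out: Moves the arm, as the interface text tells. Its arguments: {"type":"object","properties":{"targets":{"type":"array","items":{"type":"array","items":{"type":"number"}}},"gripper":{"type":"number"},"squeeze":{"type":"number"}},"required":["targets"]}

```bash
mkdir -p pics; cat > h.py <<'E'
import numpy as np, cv2
from station import manip
from scipy.spatial.transform import Rotation as R
def cam(n):
    c=manip.camera_info(n); return np.array(c["K"]),np.array(c["view"])
def ray(n,u,v):
    K,V=cam(n); Rm=V[:3,:3]; o=-Rm.T@V[:3,3]
    x=(u-K[0,2])/K[0,0]; y=(v-K[1,2])/K[1,1]
    if n=="wrist":
        r=np.hypot(x,y); d=np.array([x/r*np.sin(r),y/r*np.sin(r),np.cos(r)]) if r>1e-9 else np.array([0,0,1.])
    else: d=np.array([x,y,1.])
    return o,Rm.T@d
def at(n,u,v,z):
    o,d=ray(n,u,v); return np.round(o+d*(z-o[2])/d[2],4)
def proj(n,p):
    K,V=cam(n); c=V[:3,:3]@np.array(p)+V[:3,3]
    return (K[0,0]*c[0]/c[2]+K[0,2],K[1,1]*c[1]/c[2]+K[1,2])
def snap(n,f):
    im=np.array(manip.grab_frame(n))[:,:,::-1].copy(); cv2.imwrite(f"pics/{f}.png",im); return im
E
python3 - <<'E'
from h import *
for n in("top","side"):
    snap(n,n+"0"); K,V=cam(n); print(n,np.round(K,1).tolist(),np.round(-V[:3,:3].T@V[:3,3],3),np.round(V[:3,:3],2).tolist())
print(manip.observe(),manip.nose_length)
E
```

```text
top [[590.8, 0.0, 313.4], [0.0, 590.8, 233.8], [0.0, 0.0, 1.0]] [0.19  0.109 2.098] [[0.0, -1.0, 0.01], [-0.98, -0.0, -0.19], [0.19, -0.01, -0.98]]
side [[586.1, 0.0, 316.9], [0.0, 586.1, 238.2], [0.0, 0.0, 1.0]] [0.784 1.338 1.303] [[-0.99, 0.17, -0.0], [0.12, 0.68, -0.72], [-0.12, -0.71, -0.69]]
{'time': 0.1, 'qpos': array([-1.30723262,  0.41176435, -0.01270948,  1.59695334,  0.00562201,
        1.13430533, -0.08217855]), 'qvel': array([ 5.63594213e-04, -1.10091670e-03,  1.03390429e-03, -1.94470784e-03,
        1.11034558e-03,  2.45454277e-05,  1.76481686e-03]), 'effort': array([ 4.24954327e-03, -5.89096498e+01,  6.44789692e-01, -2.91711152e+01,
       -5.36570814e-02,  1.45313519e-02,  8.47642400e-05]), 'position': array([0.20347291, 0.59050043, 0.24093067]), 'orientation': array([ 1.65096157e-01,  9.86277229e-01, -6.95111573e-04, -5.57870274e-05]), 'force': array([-0.21502115,  0.14659843, -0.65119399]), 'wrist_torque': array([-0.02588905,  0.00303968,  0.0026235 ]), 'opening': 0.08811778394130228} 0.019
```

View pics/top0.png

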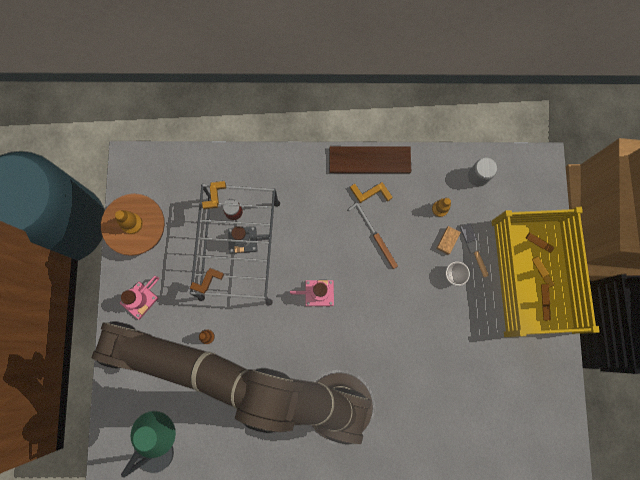

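View pics/side0.png

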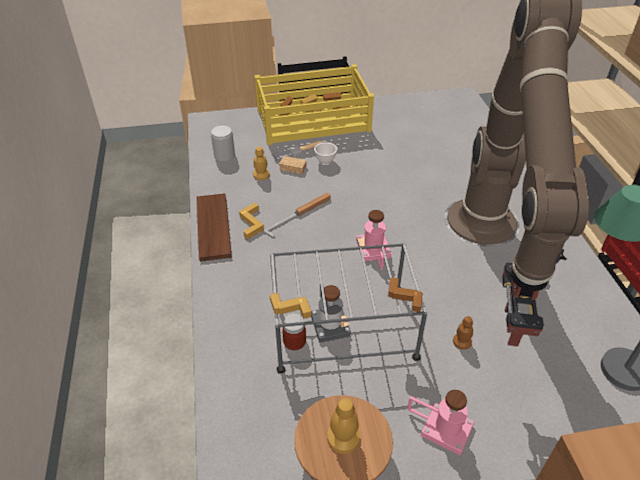

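```bash
python3 - <<'E'
import cv2
t=cv2.imread("pics/top0.png")[170:320,150:350]; s=cv2.imread("pics/side0.png")[230:390,250:450]
t=cv2.resize(t,(800,600),interpolation=cv2.INTER_CUBIC); s=cv2.resize(s,(800,640),interpolation=cv2.INTER_CUBIC)[:600]
cv2.imwrite("pics/tc.png",t);cv2.imwrite("pics/sc.png",s)
E
```

```text
(no output)
```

View pics/tc.png

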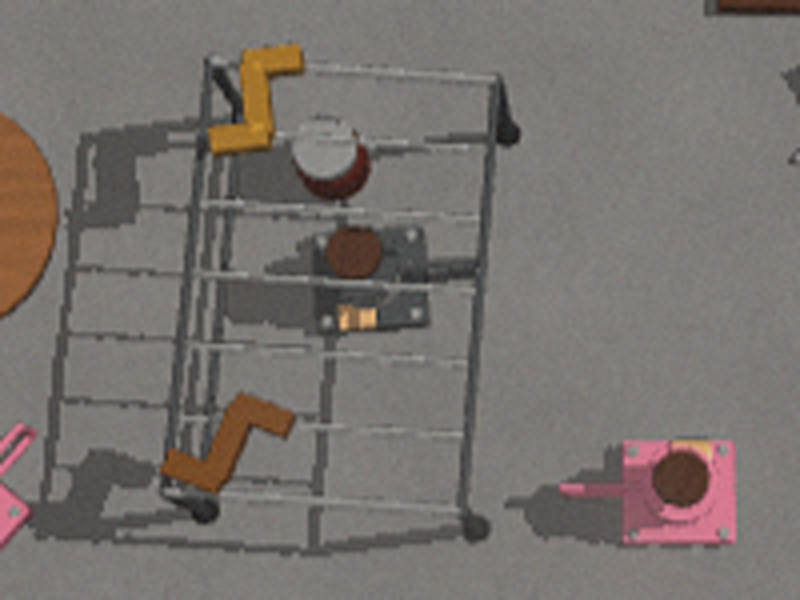

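View pics/sc.png

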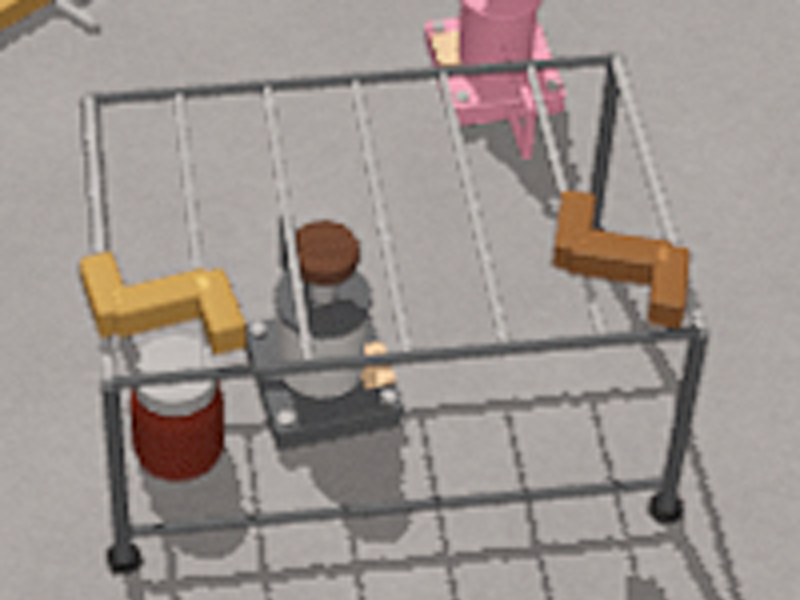

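```bash
python3 - <<'E'
from h import *
f=lambda u,v:(150+u/4,170+v/4)
P=lambda u,v,z:at("top",*f(u,v),z)
print("feet FL,FR,BR",P(508,132,0.005),P(474,526,.005),P(205,511,.005))
tops=[P(496,78,.185),P(464,510,.185),P(208,62,.185),P(165,488,.185)]
print("tops",tops,"mean",np.mean(tops,0))
b=[P(315,238,.022),P(425,228,.022),P(430,325,.022),P(318,335,.022)]
print("base",b,np.mean(b,0)); print("plunger",P(354,250,.146)); print("loop out",P(476,269,.064))
# side check
g=lambda u,v:(250+u/4,230+v/4)
print("plunger side",at("side",*g(328,238),.146), "post side", at("side",*g(665,510),.005),at("side",*g(123,558),.005))
print("side base",[at("side",*g(*p),.022) for p in((245,322),(275,435),(402,402))])
for n,box in(("top",(330,180,420,290)),("side",(240,180,350,250))):
    im=cv2.imread(f"pics/{n}0.png"); x0,y0,x1,y1=box; c=im[y0:y1,x0:x1]
    hsv=cv2.cvtColor(c,cv2.COLOR_BGR2HSV)
    m=cv2.inRange(hsv,(0,110,60),(13,255,255)); k=max(cv2.findContours(m,0,1)[0],key=cv2.contourArea)
    r=cv2.boxPoints(cv2.minAreaRect(k))+[x0,y0]; print(n,r.round(1).tolist()); 
    for i in range(4): print(at(n,*((r[i]+r[(i+1)%4])/2),.018))
a=cv2.resize(cv2.imread("pics/top0.png")[185:285,330:430],(600,600),interpolation=2);cv2.imwrite("pics/hk.png",a)
E
```

```text
feet FL,FR,BR [0.712  0.2208 0.005 ] [0.3542 0.2465 0.005 ] [0.3671 0.4838 0.005 ]
tops [array([0.7136, 0.2218, 0.185 ]), array([0.3529, 0.2429, 0.185 ]), array([0.7267, 0.4628, 0.185 ]), array([0.3703, 0.4845, 0.185 ])] mean [0.540875 0.353    0.185   ]
base [array([0.6096, 0.3914, 0.022 ]), array([0.619 , 0.2932, 0.022 ]), array([0.5309, 0.2871, 0.022 ]), array([0.5217, 0.3863, 0.022 ])] [0.5703 0.3395 0.022 ]
plunger [0.5743 0.3415 0.146 ]
loop out [0.5738 0.2442 0.064 ]
plunger side [0.5719 0.3419 0.146 ] post side [0.372  0.4932 0.005 ] [0.7296 0.4684 0.005 ]
side base [array([0.6213, 0.3019, 0.022 ]), array([0.6175, 0.4012, 0.022 ]), array([0.5277, 0.389 , 0.022 ])]
top [[372.8, 235.3], [377.6, 232.4], [397.5, 265.5], [392.6, 268.4]]
[ 0.5957 -0.1338  0.018 ]
[ 0.5408 -0.1769  0.018 ]
[ 0.476  -0.2021  0.018 ]
[ 0.5302 -0.1593  0.018 ]
side [[295.8, 208.7], [327.8, 191.8], [331.2, 198.1], [299.1, 215.0]]
[ 0.5396 -0.1764  0.018 ]
[ 0.4749 -0.1936  0.018 ]
[ 0.534  -0.1417  0.018 ]
[ 0.5967 -0.1254  0.018 ]
```

View pics/hk.png

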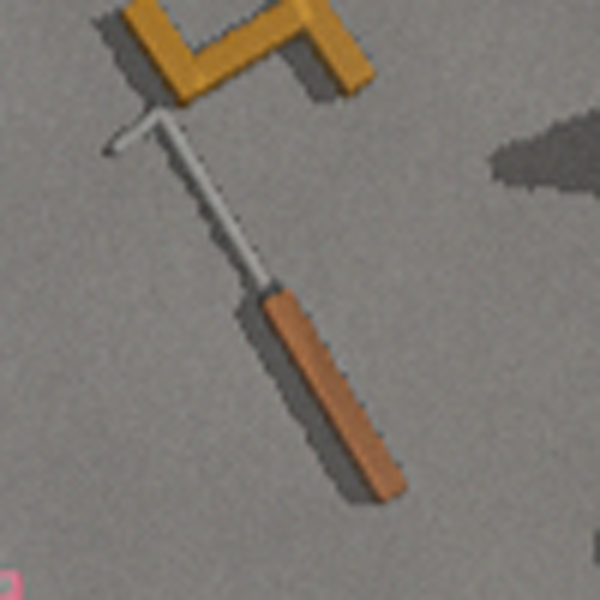

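Emit:
carry_out(
  targets=[
    [0,0,-0.6,0,0,0.188],
    [0,0,-0.6,0,0,0.188],
    [0,0,-0.6,0,0,0.188],
    [0,0,-0.6,0,0,0.188],
    [0,0,-0.6,0,0,0.188],
    [0,0,-0.6,0,0,0.188],
    [0,0,-0.6,0,0,0.188],
    [0,0,-0.6,0,0,0.188],
    [0,0,-0.6,0,0,0.188],
    [0,0,-0.6,0,0,0.188],
    [0,0,-0.6,0,0,0.188],
    [0,0,-0.6,0,0,0.188],
  ],
  gripper=0,
  squeeze=40,
)

```text
time: 1.6
position: [0.2035, 0.5907, 0.3134]
orientation: [0.962, 0.273, -0.0, 0.0]
force: [0.7, -0.1, 0.3]
opening: 0.0878
```

```bash
cat >> h.py <<'E'
def go(p,yaw=None):
    "tool-frame shift (cm) to world p and turn about tool z to make jaw y at yaw deg; tilt error"
    o=manip.observe(); r=R.from_quat(o["orientation"]); 
    print("t",round(o["time"],2),"pos",o["position"].round(4),"q",o["qpos"].round(2),"F",o["force"].round(1),"open",round(o["opening"],4))
    y=r.apply([0,1,0]); a=np.degrees(np.arctan2(y[1],y[0])); print("jaw yaw",a.round(2),"z",r.apply([0,0,1]).round(3))
    print("shift cm",(r.inv().apply(np.array(p)-o["position"])*100).round(2), "turn", None if yaw is None else round(-np.radians((yaw-a+180)%360-180),4))
E
python3 -c "
from h import *
go([.561,-.150,.2],-60.5)"
```

```text
t 1.6 pos [0.2035 0.5907 0.3134] q [-1.63  0.38  0.44  1.52 -0.17  1.28 -2.19] F [ 0.7 -0.1  0.3] open 0.0878
jaw yaw -58.28 z [-0.    -0.001 -1.   ]
shift cm [-8.53 81.79 11.4 ] turn 0.0388
```

Emit:
carry_out(
  targets=[
    [-0.6,5.8,0,0,0,0.0188],
    [-0.6,5.8,0,0,0,0.01],
    [-0.6,5.8,0,0,0,0.01],
    [-0.6,5.8,0,0,0,0],
    [-0.6,5.8,0,0,0,0],
    [-0.6,5.8,0,0,0,0],
    [-0.6,5.8,0,0,0,0],
    [-0.6,5.8,0,0,0,0],
    [-0.6,5.8,0,0,0,0],
    [-0.6,5.8,0,0,0,0],
    [-0.6,5.8,0,0,0,0],
    [-0.6,5.8,0,0,0,0],
  ],
)

```text
time: 3.1
position: [0.4916, -0.0483, 0.3138]
orientation: [0.966, 0.258, 0.001, -0.0]
force: [-0.4, 1.4, 0.9]
opening: 0.0877
```

```bash
python3 -c "
from h import *
go([.561,-.150,.18],-60.5)"
```

```text
t 3.1 pos [ 0.4916 -0.0483  0.3138] q [-0.91  0.17  1.05  1.85 -0.16  1.21 -0.85] F [-0.4  1.4  0.9] open 0.0877
jaw yaw -60.08 z [ 0.001  0.001 -1.   ]
shift cm [ 0.93 12.28 13.38] turn 0.0073
```

Emit:
carry_out(
  targets=[
    [0.2,3,3.3,0,0,0.007],
    [0.2,3,3.3,0,0,0],
    [0.2,3,3.3,0,0,0],
    [0.3,3.3,3.4,0,0,0],
    [0,0,0,0,0,0],
    [0,0,0,0,0,0],
  ],
)

```text
time: 3.85
position: [0.5595, -0.1494, 0.1808]
orientation: [0.967, 0.254, -0.0, -0.0]
force: [0.3, 1.3, -0.1]
opening: 0.0878
```

```bash
python3 -c "
from h import *
snap('wrist','w1')
go([.561,-.150,.012],-60.5)
print(cam('wrist')[0].round(1).tolist())"
```

```text
t 3.9 pos [ 0.5598 -0.1488  0.1814] q [-0.47  0.52  0.91  1.82 -0.48  1.03 -0.43] F [ 0.5 -0.   0.1] open 0.0877
jaw yaw -60.52 z [ 0.001  0.    -1.   ]
shift cm [ 0.03  0.16 16.94] turn -0.0004
[[371.6, 0.0, 316.5], [0.0, 371.6, 241.1], [0.0, 0.0, 1.0]]
```

View pics/w1.png

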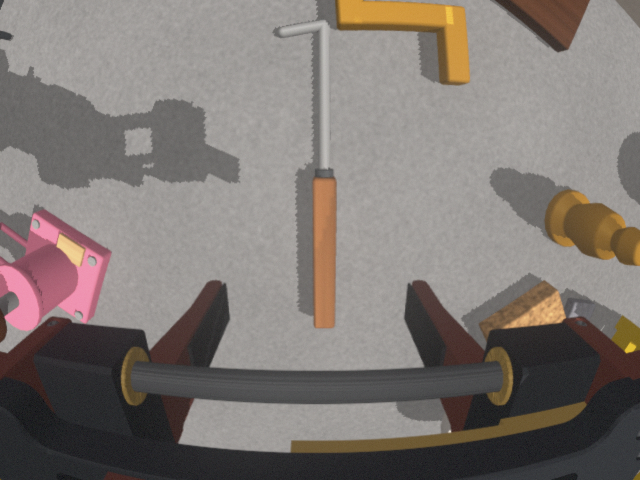

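```bash
python3 -c "
from h import *
f=at('wrist',325,178,.02);b=at('wrist',324.5,327,.015);print(f,b,np.hypot(*(f-b)[:2]),np.degrees(np.arctan2(*(f-b)[1::-1])))
print('orig',f+(b-f)/np.linalg.norm((b-f))*.04)
print('corner,tip',at('wrist',323,23,.005),at('wrist',282,32,.005))
im=cv2.imread('pics/w1.png')
print('pink',at('top',320,288,.1),'bracket low pts',at('wrist',341,24,.01),at('wrist',456,80,.01),at('top',352,195,.01),at('top',388,197,.01),at('wrist',362,27,.01))"
```

```text
[ 0.5994 -0.1348  0.02  ] [ 0.4769 -0.2049  0.015 ] 0.14113915119484038 29.78012783934479
orig [ 0.56470425 -0.15465446  0.01858385]
corner,tip [ 0.7155 -0.0674  0.005 ] [ 0.6916 -0.041   0.005 ]
pink [0.3925 0.0666 0.1   ] bracket low pts [ 0.721  -0.0814  0.01  ] [ 0.7327 -0.1902  0.01  ] [ 0.7416 -0.0527  0.01  ] [ 0.7345 -0.1841  0.01  ] [ 0.7278 -0.0978  0.01  ]
```

Emit:
carry_out(
  targets=[
    [0,0.1,3,0,0,0],
    [0,0.1,3,0,0,0],
    [0,0.1,3,0,0,0],
    [0,0.1,3,0,0,0],
    [0,0,2,0,0,0],
    [0,0,1.2,0,0,0],
    [0,0,0.6,0,0,0],
    [0,0,0,0,0,0],
    [0,0,0,0,0,0],
  ],
)

```text
time: 5.03
position: [0.5621, -0.1531, 0.0233]
orientation: [0.967, 0.254, 0.0, 0.0]
force: [-0.5, -0.3, 0.2]
opening: 0.0875
```

Emit:
carry_out(
  targets=[
    [0,0,0,0,0,0],
    [0,0,0,0,0,0],
    [0,0,0,0,0,0],
    [0,0,0,0,0,0],
    [0,0,0,0,0,0],
    [0,0,0,0,0,0],
    [0,0,0,0,0,0],
    [0,0,0,0,0,0],
  ],
  gripper=255,
  squeeze=40,
)

```text
time: 6.02
position: [0.5617, -0.1531, 0.0226]
orientation: [0.967, 0.254, 0.0, 0.0]
force: [0.9, -0.8, -0.4]
opening: 0.02
```

Emit:
carry_out(
  targets=[
    [0,0,-1.5,0,0,0],
    [0,0,-1.5,0,0,0],
    [0,0,-1.5,0,0,0],
    [0,0,-1.5,0,0,0],
    [0,0,0,0,0,0],
    [0,0,0,0,0,0],
  ],
)

```text
time: 6.78
position: [0.5616, -0.1526, 0.0825]
orientation: [0.967, 0.254, -0.0, -0.0]
force: [-0.1, -1.4, -0.9]
opening: 0.0197
```

Emit:
carry_out(
  targets=[
    [0,0,0,0,0,-0.143],
    [0,0,0,0,0,-0.143],
    [0,0,0,0,0,-0.143],
    [0,0,0,0,0,-0.143],
    [0,0,0,0,0,-0.143],
    [0,0,0,0,0,-0.143],
    [0,0,0,0,0,-0.143],
    [0,0,0,0,0,-0.143],
    [0,0,0,0,0,0],
  ],
)

```text
time: 7.9
position: [0.5612, -0.153, 0.0821]
orientation: [0.676, 0.737, -0.0, -0.001]
force: [-0.0, 0.9, -1.0]
opening: 0.0197
```

```bash
python3 -c "
from h import *
go([.67,.01,.0526],5)"
```

```text
t 7.9 pos [ 0.5612 -0.153   0.0821] q [-0.18  0.56  0.49  1.88 -0.36  0.79  0.59] F [-0.   0.9 -1. ] open 0.0197
jaw yaw 4.92 z [-0.001  0.001 -1.   ]
shift cm [15.31 12.24  2.95] turn -0.0014
```

Emit:
carry_out(
  targets=[
    [3.1,2.5,0,0,0,0],
    [3.1,2.5,0,0,0,0],
    [3.1,2.5,0.9,0,0,0],
    [3,2.4,1,0,0,0],
    [3,2.3,1,0,0,0],
    [0,0,0,0,0,0],
    [0,0,0,0,0,0],
  ],
)

```text
time: 8.78
position: [0.6693, 0.0093, 0.0531]
orientation: [0.676, 0.737, -0.001, -0.0]
force: [-1.3, -0.7, -1.6]
opening: 0.0198
```

```bash
python3 -c "
from h import *
snap('wrist','w2');snap('side','s2');snap('top','t2')
w=cv2.imread('pics/w2.png')[0:300,80:480];cv2.imwrite('pics/w2c.png',cv2.resize(w,(800,600),interpolation=2))
go([.613,.103,.0526],5)"
```

```text
t 8.93 pos [0.6696 0.0084 0.054 ] q [-0.39  0.72  0.47  1.66 -0.4   0.86  0.33] F [ 0.4  0.7 -0.4] open 0.0203
jaw yaw 4.83 z [ 0.    -0.001 -1.   ]
shift cm [ 9.9  -4.84  0.13] turn -0.0029
```

View pics/w2c.png

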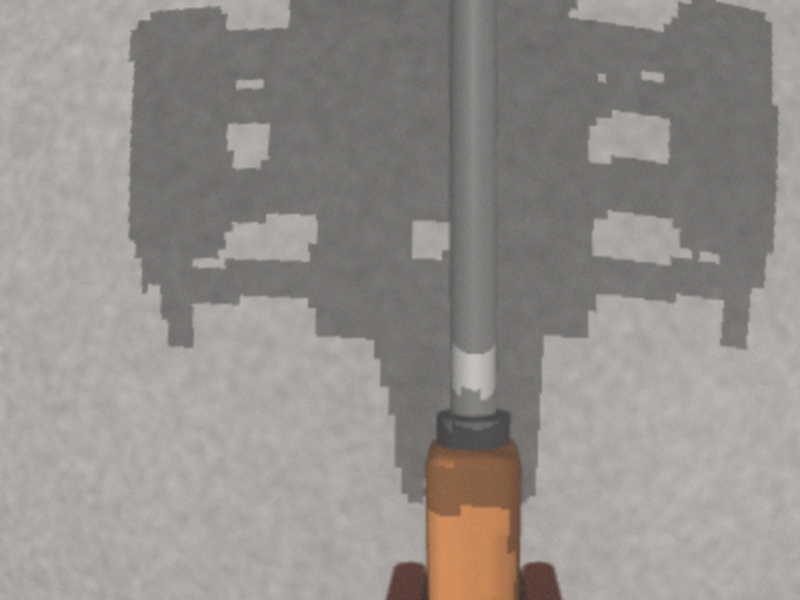

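```bash
cat > crop.py <<'E'
import cv2,sys,numpy as np
tag=sys.argv[1]; tx,ty,sx,sy=map(int,sys.argv[2:6])
t=cv2.imread(f"pics/t{tag}.png")[ty:ty+100,tx:tx+100]; s=cv2.imread(f"pics/s{tag}.png")[sy:sy+150,sx:sx+100]
a=cv2.resize(t,(400,400),interpolation=2); b=cv2.resize(s,(400,600),interpolation=2)
o=np.zeros((600,800,3),np.uint8); o[:400,:400]=a; o[:,400:]=b; cv2.imwrite(f"pics/c{tag}.png",o)
E
python3 - <<'E'
from h import *
for p in((.578,.241,.039),(.67,.01,.05),(.63,.178,.035)): print(proj("top",p),proj("side",p))
E
python3 crop.py 2 225 190 290 210
```

```text
(np.float64(270.3649541340272), np.float64(237.38855247479526)) (np.float64(322.60438103884655), np.float64(288.3788146612198))
(np.float64(335.4753910698405), np.float64(211.5633219856594)) (np.float64(280.33105965064726), np.float64(234.91107163702802))
(np.float64(288.3051578854614), np.float64(223.31865379665112)) (np.float64(301.34736082960967), np.float64(275.68469906183236))
```

View pics/c2.png

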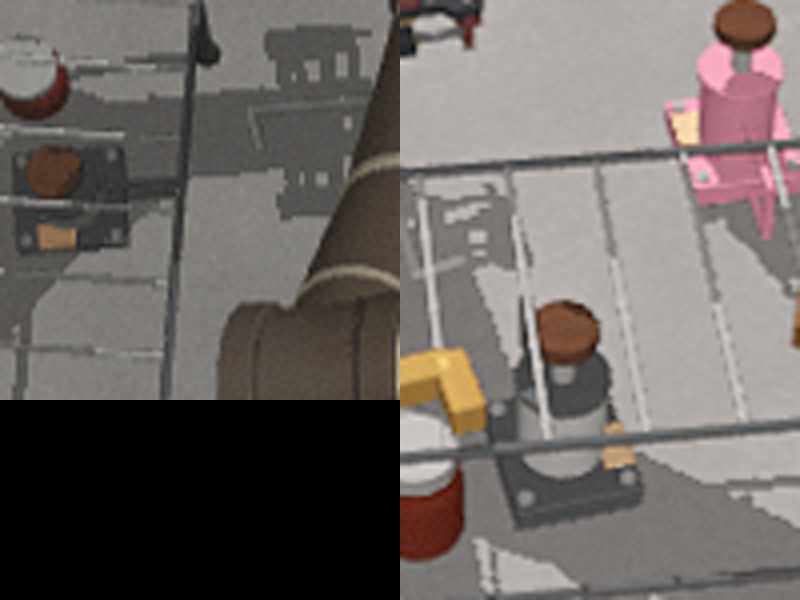

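```bash
python3 -c "
from h import *
f=lambda u,v,z:at('top',225+u/4,190+v/4,z)
print('loop',f(128,187,.064),f(178,187,.064)); print('base',[f(*p,.022) for p in((15,148),(126,147),(130,246),(18,256))],'pl',f(54,172,.146))
print('corner',f(250,107,.035),'tipend',f(262,148,.035))
s=lambda u,v,z:at('side',290+(u-400)/4,210+v/4,z)
print('side corner',s(400,278,.035),'tip',s(462,258,.035),'loop top far',s(523,300,.064))
"
```

```text
loop [0.5755 0.2862 0.064 ] [0.5756 0.2425 0.064 ]
base [array([0.6188, 0.3917, 0.022 ]), array([0.6199, 0.2923, 0.022 ]), array([0.53  , 0.2871, 0.022 ]), array([0.5208, 0.3863, 0.022 ])] pl [0.5726 0.3414 0.146 ]
corner [0.654  0.1811 0.035 ] tipend [0.6166 0.1701 0.035 ]
side corner [0.6649 0.1872 0.035 ] tip [0.6172 0.1754 0.035 ] loop top far [0.585  0.2493 0.064 ]
```

Emit:
carry_out(
  targets=[
    [2,0.2,0,0,0,0],
    [2,0.2,0,0,0,0],
    [2,0.2,0.2,0,0,0],
    [2,0.2,0,0,0,0],
    [1,0,0,0,0,0],
    [0,0,0,0,0,0],
    [0.1,-1,0,0,0,0],
    [0.1,-1,0,0,0,0],
    [0.1,-1,0,0,0,0],
    [0.1,-1,0,0,0,0],
    [0,0,0,0,0,0],
    [0,0,0,0,0,0],
  ],
)

```text
time: 10.42
position: [0.6302, 0.101, 0.0519]
orientation: [0.676, 0.737, 0.0, 0.0]
force: [-0.1, -0.5, -1.3]
opening: 0.02
```

Emit:
carry_out(
  targets=[
    [0,-0.5,0,0,0,0],
    [0,-0.5,0,0,0,0],
    [0,-0.5,0,0,0,0],
    [0,-0.5,0,0,0,0],
    [0,0,0,0,0,0],
    [0,0,0,0,0,0],
  ],
)

```text
time: 11.18
position: [0.6101, 0.0993, 0.0517]
orientation: [0.676, 0.737, 0.0, 0.0]
force: [-0.2, -0.5, -2.1]
opening: 0.02
```

```bash
python3 -c "
from h import *
snap('side','s3');snap('top','t3')
go([.613,.103,.0526],5)"; python3 crop.py 3 225 190 290 210
```

```text
t 11.28 pos [0.6101 0.0992 0.0517] q [-0.57  0.65  0.47  1.8  -0.4   0.78  0.19] F [ 0.1  1.1 -1.2] open 0.0198
jaw yaw 5.0 z [ 0.  0. -1.]
shift cm [ 0.35  0.32 -0.09] turn -0.0
```

View pics/c3.png

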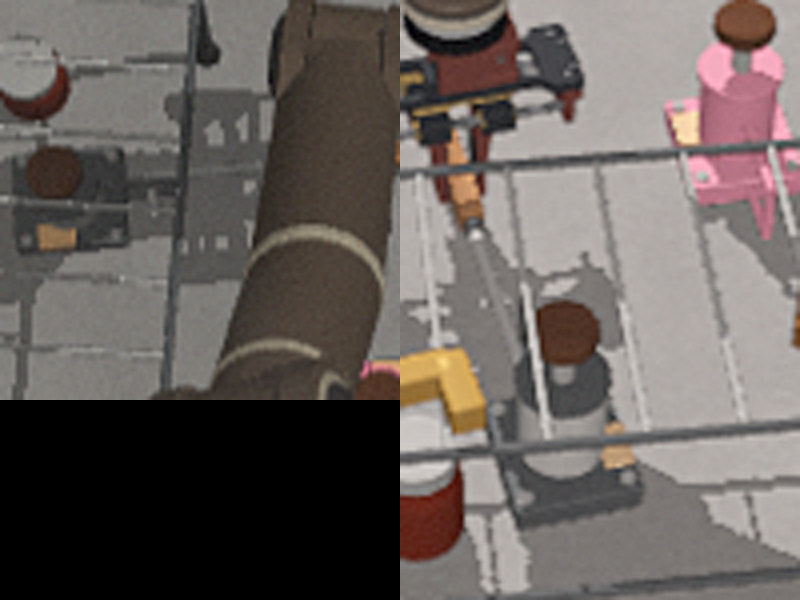

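Emit:
carry_out(
  targets=[
    [-0.5,0,0,0,0,0],
    [-0.5,0,0,0,0,0],
    [-0.5,0,0,0,0,0],
    [-0.5,0,0,0,0,0],
    [-0.5,0,0,0,0,0],
    [-0.5,0,0,0,0,0],
    [-0.5,0,0,0,0,0],
    [-0.5,0,0,0,0,0],
  ],
)

```text
time: 12.28
position: [0.6134, 0.0591, 0.0516]
orientation: [0.676, 0.737, 0.0, -0.0]
force: [-0.2, 3.9, -1.9]
opening: 0.0198
```

Emit:
carry_out(
  targets=[
    [-0.5,0,0,0,0,0],
    [-0.5,0,0,0,0,0],
    [-0.5,0,0,0,0,0],
    [-0.5,0,0,0,0,0],
  ],
)

```text
time: 12.78
position: [0.6151, 0.0391, 0.0516]
orientation: [0.676, 0.737, -0.0, -0.0]
force: [0.6, 3.3, -1.4]
opening: 0.0196
```

```bash
python3 -c "
from h import *
snap('side','s4');snap('top','t4')
for n in('side','top'):
    im=cv2.imread(f'pics/{n[0]}4.png');hsv=cv2.cvtColor(im,cv2.COLOR_BGR2HSV)
    m=cv2.inRange(hsv,(3,90,20),(14,255,140))
    x0,y0,x1,y1=(300,260,370,330) if n=='side' else (225,215,300,260)
    M=np.zeros_like(m);M[y0:y1,x0:x1]=m[y0:y1,x0:x1]
    for k in cv2.findContours(M,0,1)[0]:
        if cv2.contourArea(k)>25:
            (c,r)=cv2.minEnclosingCircle(k);mm=cv2.moments(k);c=(mm['m10']/mm['m00'],mm['m01']/mm['m00']);print(n,c,r,cv2.contourArea(k),at(n,*c,.143))
go([.613,.103,.0526],5)"
```

```text
side (327.9644128113879, 280.70937129300114) 7.895925521850586 140.5 [0.576 0.307 0.143]
top (250.96969696969697, 231.27441077441074) 6.500100135803223 99.0 [0.5792 0.3    0.143 ]
t 12.88 pos [0.6152 0.0382 0.0517] q [-0.47  0.65  0.47  1.8  -0.4   0.78  0.29] F [-0.1  1.1 -0.8] open 0.0197
jaw yaw 4.94 z [ 0.    -0.001 -1.   ]
shift cm [ 6.47  0.34 -0.09] turn -0.0011
```

Emit:
carry_out(
  targets=[
    [-0.7,0,0,0,0,0],
    [-0.7,0,0,0,0,0],
    [-0.7,0,0,0,0,0],
    [-0.7,0,0,0,0,0],
    [-0.7,0,0,0,0,0],
    [-0.7,0,0,0,0,0],
    [-0.7,0,0,0,0,0],
    [-0.7,0,0,0,0,0],
    [-0.7,0,0,0,0,0],
    [-0.7,0,0,0,0,0],
    [-0.7,0,0,0,0,0],
    [-0.7,0,0,0,0,0],
  ],
)

```text
time: 14.38
position: [0.6224, -0.0447, 0.0516]
orientation: [0.676, 0.737, -0.0, -0.0]
force: [-0.0, 4.0, -1.2]
opening: 0.0199
```

Emit:
carry_out(
  targets=[
    [-0.7,0,0,0,0,0],
    [-0.7,0,0,0,0,0],
    [-0.7,0,0,0,0,0],
    [-0.7,0,0,0,0,0],
    [-0.7,0,0,0,0,0],
    [-0.7,0,0,0,0,0],
    [-0.7,0,0,0,0,0],
    [-0.7,0,0,0,0,0],
    [-0.7,0,0,0,0,0],
    [-0.7,0,0,0,0,0],
    [-0.7,0,0,0,0,0],
    [0,0,0,0,0,0],
  ],
)

```text
time: 15.88
position: [0.6292, -0.1226, 0.0518]
orientation: [0.676, 0.737, -0.0, 0.001]
force: [0.4, -0.0, -1.9]
opening: 0.0194
```

```bash
python3 -c "
from h import *
snap('side','s5');snap('top','t5')
for p in((.59,.138,.14),(.63,-.12,.05),(.61,.04,.03)): print(proj('top',p),proj('side',p))
go([.613,.103,.0526],5)"; python3 crop.py 5 255 190 270 170
```

```text
(np.float64(299.0500802720259), np.float64(228.4300403708286)) (np.float64(312.28061067406037), np.float64(238.95521067388648))
(np.float64(372.1651353333135), np.float64(222.64001479350438)) (np.float64(287.3995243277616), np.float64(206.68177485014468))
(np.float64(326.93625937728876), np.float64(229.17938562784354)) (np.float64(300.96381726301973), np.float64(243.80720764102637))
t 15.97 pos [ 0.6292 -0.1222  0.0518] q [-0.2   0.68  0.46  1.74 -0.4   0.81  0.53] F [-0.1 -0.2 -0.9] open 0.0197
jaw yaw 4.95 z [ 0.001 -0.001 -1.   ]
shift cm [22.57  0.33 -0.12] turn -0.0009
```

View pics/c5.png

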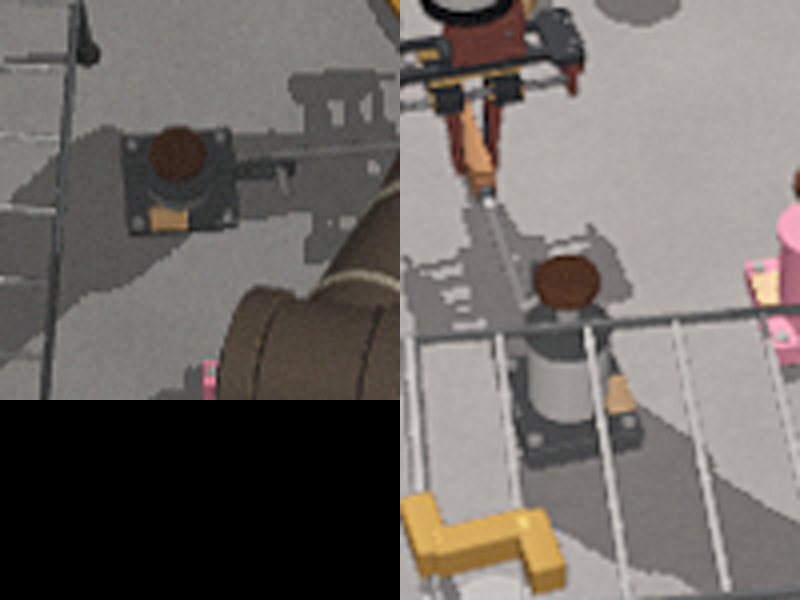

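Emit:
carry_out(
  targets=[
    [0.5,0,0,0,0,0],
    [0.4,0,0,0,0,0],
    [0,0.8,0,0,0,0],
    [0,0.9,0,0,0,0],
    [0,0.9,0,0,0,0],
    [0,0.9,0,0,0,0],
    [0,0.9,0,0,0,0],
    [0,0,0,0,0,0],
  ],
)

```text
time: 16.98
position: [0.6729, -0.108, 0.0515]
orientation: [0.675, 0.737, 0.0, 0.0]
force: [-1.3, -0.1, -1.6]
opening: 0.0196
```

Emit:
carry_out(
  targets=[
    [-1.5,0,0,0,0,0],
    [-1.5,0,0,0,0,0],
    [-1.5,0,0,0,0,0],
    [-1.5,0,0,0,0,0],
    [-1.2,0,0,0,0,0],
    [0,-2,0,0,0,0],
    [0,-2,0,0,0,0],
    [0,-2,0,0,0,0],
    [0,-1,1,0,0,0],
    [0,0,1,0,0,0],
    [0,0,0.5,0,0,0],
    [0,0,0,0,0,0],
  ],
)

```text
time: 18.48
position: [0.609, -0.1857, 0.0258]
orientation: [0.675, 0.737, -0.0, -0.0]
force: [-0.4, 0.7, -2.0]
opening: 0.0196
```

```bash
python3 -c "
from h import *
go([.6,-.18,.0232],5)"
```

```text
t 18.48 pos [ 0.609  -0.1857  0.0258] q [-0.08  0.71  0.44  1.76 -0.41  0.76  0.65] F [-0.4  0.7 -2. ] open 0.0196
jaw yaw 5.03 z [-0.001  0.    -1.   ]
shift cm [ 0.65 -0.84  0.26] turn 0.0005
```

Emit:
carry_out(
  targets=[
    [0,0,0.2,0,0,0],
    [0,0,0.1,0,0,0],
    [0,0,0,0,0,0],
    [0,0,0,0,0,0],
  ],
)

```text
time: 18.98
position: [0.6088, -0.186, 0.0238]
orientation: [0.676, 0.737, 0.0, 0.0]
force: [0.2, 0.7, -2.1]
opening: 0.0195
```

Emit:
carry_out(
  targets=[
    [0,0,0,0,0,0],
    [0,0,0,0,0,0],
    [0,0,0,0,0,0],
    [0,0,0,0,0,0],
    [0,0,0,0,0,0],
  ],
  gripper=100,
)

```text
time: 19.6
position: [0.6088, -0.186, 0.0237]
orientation: [0.676, 0.737, 0.0, 0.0]
force: [0.8, -0.5, -0.3]
opening: 0.053
```

Emit:
carry_out(
  targets=[
    [0,0,-1,0,0,0],
    [0,0,-2,0,0,0],
    [0,0,-4,0,0,0],
    [0,0,-5,0,0,0],
    [0,0,-6,0,0,0],
    [0,0,-4,0,0,0],
    [0,0,0,0,0,0],
  ],
)

```text
time: 20.48
position: [0.6102, -0.187, 0.249]
orientation: [0.676, 0.737, 0.002, 0.003]
force: [0.1, 0.2, -0.2]
opening: 0.0535
```

```bash
python3 -c "
from h import *
snap('side','s6');snap('top','t6');snap('wrist','w6')
for n in('side','top'):
    im=cv2.imread(f'pics/{n[0]}6.png');hsv=cv2.cvtColor(im,cv2.COLOR_BGR2HSV)
    m=cv2.inRange(hsv,(3,90,20),(14,255,140))
    x0,y0,x1,y1=(295,220,335,256) if n=='side' else (285,215,320,238)
    M=np.zeros_like(m);M[y0:y1,x0:x1]=m[y0:y1,x0:x1]
    for k in cv2.findContours(M,0,1)[0]:
        if cv2.contourArea(k)>25:
            mm=cv2.moments(k);c=(mm['m10']/mm['m00'],mm['m01']/mm['m00']);print(n,np.round(c,1),cv2.boundingRect(k),cv2.contourArea(k),at(n,*c,.143))
go([.588,.138,.21],5)"
```

```text
side [311.3 240. ] (304, 234, 16, 13) 152.5 [0.5939 0.1451 0.143 ]
top [298.9 228. ] (293, 222, 13, 13) 118.0 [0.5909 0.1384 0.143 ]
t 20.62 pos [ 0.6082 -0.1857  0.2434] q [-0.17  0.47  0.57  1.59 -0.27  1.16  0.54] F [-0.8 -0.4 -0.9] open 0.0536
jaw yaw 5.0 z [-0.001  0.001 -1.   ]
shift cm [32.42  0.81  3.36] turn 0.0
```

View pics/w6.png

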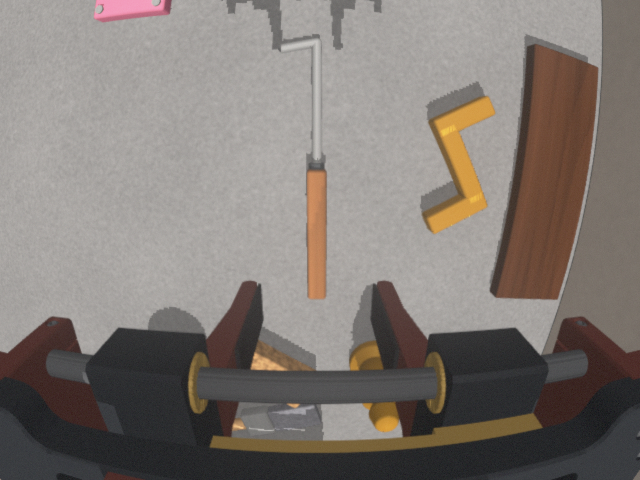

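Emit:
carry_out(
  targets=[
    [4,0.16,0,0,0,0],
    [4,0.16,0,0,0,0],
    [4,0.16,0,0,0,0],
    [4,0.16,0,0,0,0],
    [4,0.16,0,0,0,0],
    [4,0.16,0,0,0,0],
    [4,0.15,0,0,0,0],
    [4,0.15,0,0,0,0],
    [0.7,0,0,0,0,0],
    [0,0,0,0,0,0],
    [0,0,0,0,0,0],
    [0,0,0,0,0,0],
  ],
  gripper=255,
  squeeze=20,
)

```text
time: 22.12
position: [0.593, 0.1393, 0.2437]
orientation: [0.676, 0.737, -0.0, 0.0]
force: [0.1, 0.6, 0.3]
opening: -0.0
```

```bash
python3 -c "
from h import *
snap('side','s7');snap('top','t7');snap('wrist','w7')
go([.592,.141,.175],5)"; python3 - <<'E'
import cv2,numpy as np
w=cv2.imread('pics/w7.png'); s=cv2.imread('pics/s7.png')[150:350,240:390]
o=np.zeros((600,800,3),np.uint8);o[:300,:400]=cv2.resize(w,(400,300));o[:600,400:]=cv2.resize(s,(400,533),interpolation=2)[:600] if 0 else cv2.resize(s,(400,600))
cv2.imwrite('pics/c7.png',o)
E
```

```text
t 22.27 pos [0.5929 0.1401 0.2437] q [-0.68  0.41  0.5   1.66 -0.21  1.13 -0.03] F [-0.   0.6  0.5] open 0.0008
jaw yaw 4.93 z [ 0.  0. -1.]
shift cm [ 0.1  -0.08  6.87] turn -0.0012
```

View pics/c7.png

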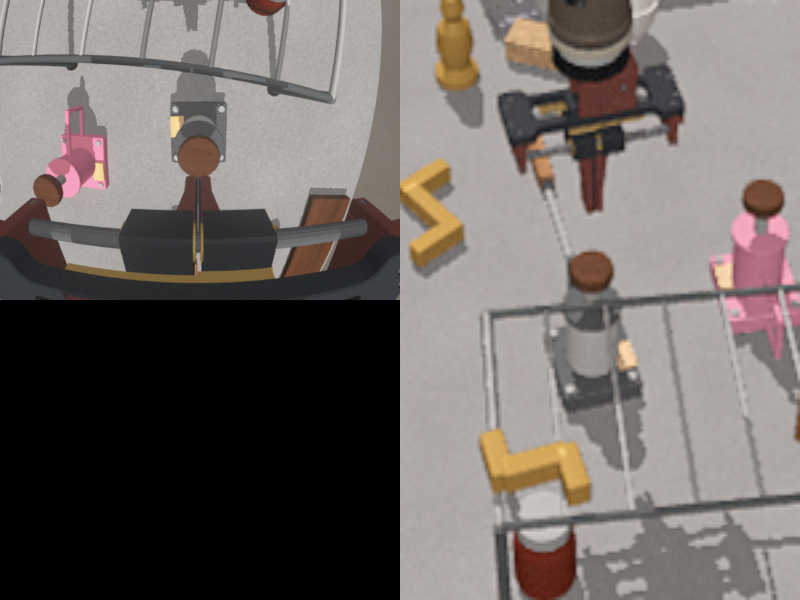

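```bash
python3 -c "
from h import *
hsv=cv2.cvtColor(cv2.imread('pics/w7.png'),cv2.COLOR_BGR2HSV)
m=cv2.inRange(hsv,(3,90,20),(16,255,160)); M=np.zeros_like(m);M[205:300,280:365]=m[205:300,280:365]
k=max(cv2.findContours(M,0,1)[0],key=cv2.contourArea);print(cv2.boundingRect(k));x,y,w,h=cv2.boundingRect(k)
L=at('wrist',x,y+h/2,.146);Rr=at('wrist',x+w,y+h/2,.146);T=at('wrist',x+w/2,y,.146);B=at('wrist',x+w/2,y+h,.146)
print(L,Rr,T,B,(L+Rr)/2,(T+B)/2)"
```

```text
(285, 218, 66, 82)
[0.5716 0.1319 0.146 ] [0.6169 0.1358 0.146 ] [0.5917 0.1627 0.146 ] [0.597  0.1027 0.146 ] [0.59425 0.13385 0.146  ] [0.59435 0.1327  0.146  ]
```

Emit:
carry_out(
  targets=[
    [0,0,1.5,0,0,0],
    [0,0,1.5,0,0,0],
    [0,0,1.5,0,0,0],
    [0,0,1.5,0,0,0],
    [0,0,1,0,0,0],
    [0,0,0.6,0,0,0],
    [0,0,0.2,0,0,0],
    [0,0,0.2,0,0,0],
    [0,0,0.2,0,0,0],
    [0,0,0,0,0,0],
  ],
)

```text
time: 23.52
position: [0.5928, 0.1408, 0.1619]
orientation: [0.676, 0.737, 0.0, -0.0]
force: [-4.0, -1.0, 3.9]
opening: 0.0006
```

Emit:
carry_out(
  targets=[
    [0,0,0.1,0,0,0],
    [0,0,0.1,0,0,0],
    [0,0,0,0,0,0],
  ],
)

```text
time: 23.9
position: [0.5928, 0.1409, 0.1596]
orientation: [0.676, 0.737, 0.0, -0.0]
force: [-2.7, -1.0, 4.8]
opening: 0.0007
```

Emit:
carry_out(
  targets=[
    [0,0,0.1,0,0,0],
    [0,0,0.1,0,0,0],
    [0,0,0,0,0,0],
  ],
)

```text
time: 24.28
position: [0.5928, 0.1409, 0.1576]
orientation: [0.676, 0.737, -0.0, -0.0]
force: [-3.2, -0.5, 4.4]
opening: 0.0006
```

Emit:
carry_out(
  targets=[
    [0,0,0.1,0,0,0],
    [0,0,0.1,0,0,0],
    [0,0,0,0,0,0],
  ],
)

```text
time: 24.65
position: [0.5928, 0.1409, 0.1556]
orientation: [0.676, 0.737, 0.0, -0.0]
force: [-3.1, -0.9, 5.4]
opening: 0.0003
```

Emit:
carry_out(
  targets=[
    [0,0,0.1,0,0,0],
    [0,0,0.05,0,0,0],
    [0,0,0,0,0,0],
  ],
)

```text
time: 25.02
position: [0.5928, 0.1409, 0.1542]
orientation: [0.676, 0.737, 0.0, -0.0]
force: [-3.7, -1.2, 5.2]
opening: 0.0005
```

Emit:
carry_out(
  targets=[
    [0,0,0.1,0,0,0],
    [0,0,0.05,0,0,0],
    [0,0,0,0,0,0],
  ],
)

```text
time: 25.4
position: [0.5928, 0.1409, 0.1528]
orientation: [0.676, 0.737, 0.0, -0.0]
force: [-3.9, -0.6, 7.2]
opening: 0.0003
```

Emit:
carry_out(
  targets=[
    [0,0,0.05,0,0,0],
    [0,0,0.05,0,0,0],
    [0,0,0,0,0,0],
  ],
)

```text
time: 25.78
position: [0.5928, 0.1408, 0.1518]
orientation: [0.676, 0.737, 0.0, -0.0]
force: [-3.2, -0.6, 6.6]
opening: 0.0007
```

Emit:
carry_out(
  targets=[
    [0,0,0.05,0,0,0],
    [0,0,0.05,0,0,0],
    [0,0,0,0,0,0],
  ],
)

```text
time: 26.15
position: [0.5929, 0.1409, 0.1514]
orientation: [0.676, 0.737, 0.0, -0.0]
force: [-5.1, -0.9, 11.8]
opening: 0.0003
```

Emit:
carry_out(
  targets=[
    [0,0,0.05,0,0,0],
    [0,0,0,0,0,0],
  ],
)

```text
time: 26.4
position: [0.5929, 0.1409, 0.1513]
orientation: [0.676, 0.737, 0.0, -0.0]
force: [-6.2, -1.7, 15.1]
opening: -0.0001
```

Emit:
carry_out(
  targets=[
    [0,0,0.05,0,0,0],
    [0,0,0,0,0,0],
  ],
)

```text
time: 26.65
position: [0.593, 0.1409, 0.1513]
orientation: [0.676, 0.737, 0.001, -0.0]
force: [-6.4, -2.3, 17.4]
opening: 0.0
```

Emit:
carry_out(
  targets=[
    [0,0,0.05,0,0,0],
    [0,0,0.05,0,0,0],
    [0,0,0,0,0,0],
    [0,0,0,0,0,0],
    [0,0,0,0,0,0],
    [0,0,0,0,0,0],
  ],
)

```text
time: 27.4
position: [0.5931, 0.1409, 0.1511]
orientation: [0.676, 0.737, 0.001, -0.0]
force: [-10.3, -2.8, 23.8]
opening: 0.0005
```

Emit:
carry_out(
  targets=[
    [0,0,0,0,0,0],
    [0,0,0,0,0,0],
    [0,0,0,0,0,0],
    [0,0,0,0,0,0],
    [0,0,0,0,0,0],
    [0,0,0,0,0,0],
    [0,0,0,0,0,0],
    [0,0,0,0,0,0],
  ],
)

```text
time: 28.4
position: [0.5932, 0.1409, 0.1512]
orientation: [0.676, 0.737, 0.001, -0.0]
force: [-9.8, -2.2, 24.9]
opening: 0.0009
```

Emit:
carry_out(
  targets=[
    [0,0,-0.3,0,0,0],
    [0,0,-0.3,0,0,0],
    [0,0,-0.3,0,0,0],
    [0,0,-0.4,0,0,0],
    [0,0,-0.4,0,0,0],
    [0,0,-0.4,0,0,0],
    [0,0,-1,0,0,0],
    [0,0,-2,0,0,0],
    [0,0,-3,0,0,0],
    [0,0,-3,0,0,0],
    [0,0,0,0,0,0],
    [0,0,0,0,0,0],
  ],
)

```text
time: 29.9
position: [0.5925, 0.141, 0.2592]
orientation: [0.676, 0.737, -0.0, -0.0]
force: [-0.2, 0.3, -1.9]
opening: 0.0007
```

```bash
python3 -c "
from h import *
snap('side','s8');snap('top','t8')
a=cv2.imread('pics/s8.png');b=cv2.imread('pics/s7.png')
hsv=cv2.cvtColor(a,cv2.COLOR_BGR2HSV)
for nm in('s7','s8'):
    hsv=cv2.cvtColor(cv2.imread(f'pics/{nm}.png'),cv2.COLOR_BGR2HSV);m=cv2.inRange(hsv,(3,90,20),(14,255,140));M=np.zeros_like(m);M[228:256,295:335]=m[228:256,295:335]
    k=max(cv2.findContours(M,0,1)[0],key=cv2.contourArea);mm=cv2.moments(k);c=(mm['m10']/mm['m00'],mm['m01']/mm['m00']);print(nm,np.round(c,1),cv2.boundingRect(k),at('side',*c,.143))
# other-object changes vs start (side view boxes)
b=cv2.imread('pics/side0.png')
for n,(x0,y0,x1,y1) in dict(fig=(250,145,272,182),sand=(278,155,308,174),pot=(313,142,340,166),brack=(238,203,266,240),jar=(281,325,308,350)).items(): print(n,cv2.absdiff(a,b)[y0:y1,x0:x1].mean().round(1))
go([.59,.14,.25],5)"
```

```text
s7 [311.2 240. ] (304, 234, 16, 13) [0.5941 0.1449 0.143 ]
s8 [311.3 240. ] (304, 234, 16, 13) [0.594  0.1448 0.143 ]
fig 3.6
sand 25.2
pot 46.4
brack 3.8
jar 3.6
t 30.0 pos [0.5923 0.1409 0.2585] q [-0.68  0.4   0.51  1.64 -0.2   1.16 -0.04] F [-0.4 -0.9  0.4] open 0.0006
jaw yaw 5.0 z [-0.002 -0.001 -1.   ]
shift cm [-0.07 -0.23  0.85] turn 0.0001
```

```bash
python3 -c "
from station import manip
print(manip.job_done())"
```

```text
the job is handed in; nothing more can be done
None
```

The job is handed in at about 30 s of the 69 s allowed; the interface gave no verdict.

- **Drawing the stand out:** I gripped the hook by its handle, put its bent end through the stand's pull loop from the side, and pulled. The stand's origin ended about 0.21 m in front of the rack's centre (0.17 m needed). The stand stayed upright.
- **Laying the hook down:** I slid the hook out sideways and set it flat on the open table. The wrist picture after release showed it lying there.
- **Pressing the plunger:** With the fingers closed I pressed in small steps and felt the stop after about 14 mm. I raised the force to about 24–25 N on the tool, kept it steady for more than 1 s, then backed off. About 10 N of sideways force showed during the hold, but the stand did not visibly move.

**Last checks:** In the side view the plunger head was at the same pixel before and after pressing, so it came back up and the stand stayed put. The arm was about 9 cm above it and touching nothing.

In the side view the figure, bracket and jar looked unchanged from the start. The patches for the sanding block and pot did differ; I put this down to the arm standing in front of them, as the path went nowhere near them. I did not confirm that with another view, and I ran no separate check on the brush.

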